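# Put the slotted weights away in the tray's storage slot

## Robot

A 6-joint arm with a two-finger parallel gripper is mounted at the origin on a cart in front of the work surface, level with it; the furniture and walls round the work are solid. World frame = base frame: x ahead of the robot, y to its left, z up, the work surface at z = 0. Lengths are in mm, angles in rad, forces in N, time in s.
With the tool pointing down it reaches from about 275 to 750 mm from the base axis. Payload 10.2 kg.
Tool frame: the origin (TCP) lies at the very end of the fingers, on their centre line; the grasp point (between the pads) lies 19 mm behind it (ctrl.grip_depth is the distance from the TCP to the grasp point, in mm); z points along the fingers, x is the direction in which the jaws open and shut, and the axes are right-handed (so a half turn about z gives the same grasp; the last joint's range is limited). The gripper opens to 85 mm and grips with 20 to 120 N. Pads are 22 mm wide; open, the fingers measure 114 mm over their backs; the gripper's body (76 mm by 85 mm) begins 54 mm behind the grasp point. The pads swing forward as they close: fully open they stand 13 mm farther back than shut.
Start: joints at [0.954, 0.313, 1.498, -0, 1.331, -0.223], TCP at [201.456, 484.816, 231.294] pointing down, gripper open.
Joint ranges: [-2.94, 2.94], [-0.97, 2.17], [0.19, 2.56], [-1.23, 4.37], [0.02, 3.11], [-2.88, 2.88]. Speed limits (rad/s): [2.39, 2.39, 3.01, 3.14, 3.14, 3.14].

## Interface

Orientations are given as a unit quaternion [w, x, y, z].
In Python, from rig import ctrl gives the robot as it stands.
- The arm moves only by the tool play_rows, never from a script. Its argument "motion" is a list of rows, each a list of 2 entries, a list of its own where there are three numbers: the shift along the tool's x, y, z in mm, then the turn, a rotation vector about the tool's x, y, z in degrees. A call has 1 to 20 rows; each row shifts and turns the commanded pose from where the row before left it, along the tool's axes as they then stand; what a row does not reach is not made up. A row lasts 1/12 s, in which the tool goes at most 41.7 mm and 7.16 degrees, less where a joint would pass 70% of its speed; a pose out of reach is approached as far as the arm can. A call with a gripper value outside its range is refused whole. "fingers" is the finger opening in mm, from 0 to 85.4, set as the call begins (left out, the last holds). The fingers move at their own pace and stop on an object; "squeeze" is the grip in N (left out, the last holds). Time passes only in rows, so rows that do not move let the fingers close. It gives the time, the measured TCP pose, the force and the opening at its end, in the units of the state.
- ctrl.sense(): the state, without advancing time (a new reading comes with each control period).
- ctrl.capture(name): name is "side" or "top" or "wrist"; returns the picture (384x512x3 uint8, red, green, blue); there is no depth.
- ctrl.get_calibration(name): a dict with "K" (3x3 intrinsics, pixels), "k1" (the pictures are not rectified: a ray, as slopes to the right and down, at radius r is drawn at 1 + k1 r^2 times it, then the intrinsics apply), "R" (3x3) and "t" (3): a world point X has camera coordinates R X + t; the wrist camera has in their place "tool_from_camera" (4x4, takes a point from camera to tool coordinates, whose origin is the TCP and whose axes are the tool frame's). Camera axes: x right, y down, z forward; pixel columns grow to the right and rows downward; lengths in mm; the calibration is good to about 2 mm. A picture is of the moment at which its call begins: read the wrist's pose just before it. get_calibration takes no time and is no camera call.
- ctrl.finish_job(): hands the job in, once; it reports no verdict.
Trained networks look in the newest picture that a camera, given by its name, has taken for a name from the list of things; names that differ only in an ending like _2 or _b are one class to them, and where a whole thing is asked for, a point or a joint stands for the part that bears it (a point fixed in the world has none). Each returns a list of dicts, best first, with "p" (0 to 1); they miss things now and then, are a little off and sometimes report something else, mostly with a low value. They report only what shows in the picture. A call takes as long as a camera call. They do not tell look-alikes from the thing itself.
- ctrl.spot_in(camera, name): "position" ([column, row] as shares, 0 to 1, of the picture: columns of its width, rows of its height, amid what is visible of it).
The state is a dict: "time_s": time; "joints": joint angles; "dq": joint speeds; "tau": joint torques, N m; "eef_pos": TCP position; "ee_rot": TCP orientation; "force": force on the tool from outside, world axes, zero at the start; "wrist_torque": the same for the moment, N m; "grip_width": opening from 0.0 (shut) to 1.0 (fully open).
Only numpy, scipy, OpenCV 4.12 (cv2) and the standard library are available. Lean on these libraries where they do the work, as an engineer would, in place of code of your own. Each camera call takes 0.05 s, during which the arm holds its last target. There are 200 camera calls.

## Task

Put the three brass slotted weights away: with the fingertips, sweep them along the floor of the tray through its narrow gate into the storage slot, strictly one at a time, each fully inside before the next one enters the gate, in any order. Then push the sliding gate fully shut behind them by its knob and come away. The weights only slide, they are never lifted, and the wire bobbin, the black cap and the crocodile clip that lie in the tray stay where they are.

Things in the scene. Friction and masses are not known exactly. Their poses are not given: they have to be found in the camera images.
- tray: Fixed tray of grey-painted sheet with bare aluminium walls, about 350 x 165 mm, floor 3 mm and tops of its 3 mm walls 13 mm above the table. Origin at table height on its long centre line; x runs along that line from the pan through the funnel and gate to the slot (roughly to the robot's left), y is level (roughly towards the robot), z up. The tray frame is the one meant by x and y below.
- pan_mid (a point): Centre of the pan's floor, at tray x = -98 mm, y = 0. The pan runs from x = -177 to -20 mm and from y = -79 to 79 mm inside its walls. From x = -20 to x = 38 mm the funnel walls close in straight from y = +-79 to y = +-19 mm.
- gate_mouth (a point): Centre of the gate opening at floor height, at tray x = 46 mm, y = 0. The opening is 38 mm wide (y = -19 to 19). The steel guides and straps beside it (x = 35 to 57, y = 22 to 60 and -34 to -22 mm) stand up to 17 mm above the table.
- slot_mid (a point): Centre of the storage slot's floor, at tray x = 107 mm, y = 0. The slot is the straight lane behind the gate, 38 mm wide, from x = 49 mm (the gate's inner face) to the end wall at x = 165 mm. The three weights lie in it in single file with 26 mm to spare.
- gate (a joint): The sliding gate, a 6 mm thick dark steel tongue that crosses the lane at tray x = 46 mm. Metres of opening along the tray's +y: 0 is fully shut (tongue across the lane), 0.038 and more is clear of the lane, 0.046 is fully open. It starts open, slides with about 1.5 N of friction and stays where it is left; shutting it means pushing the knob along the tray's -y.
- gate_knob (a point): Half-way up the upright black knob on the gate's outer end: 12 mm thick stem (14 mm at its top), free from 12 to 35 mm above the table. This point is 22 mm above the table, at tray x = 46 mm and y = 44 mm + the gate's opening.
- weight_big: Brass slotted weight, a flat disc 33 mm in diameter and 10 mm thick with a narrow radial slot, 50 g, lying flat in the pan. Origin at the centre of its underside.
- weight_mid: Brass slotted weight, a flat disc 30 mm in diameter and 8 mm thick with a narrow radial slot, 35 g, lying flat in the pan. Origin at the centre of its underside.
- weight_small: Brass slotted weight, a flat disc 27 mm in diameter and 8 mm thick with a narrow radial slot, 20 g, lying flat in the pan. Origin at the centre of its underside.
- spool: Bystander: bobbin of copper wire with black flanges standing in the pan near its +y wall, 31 mm in diameter, 24 mm high. Origin at the centre of its underside. Stays where it is.
- cap: Bystander: black domed terminal cap standing in the pan near its -y side, 24 mm in diameter, 17 mm high. Origin at the centre of its underside. Stays where it is.
- clip: Bystander: crocodile clip lying in the pan near its -y wall, 62 x 11 x 11 mm, long along its own y. Origin at the centre of its underside. Stays where it is.
Things that resemble listed ones, but are neither listed nor needed, are in the scene too. Leave any purple or red look-alike of the weight_mid alone.

How it is judged (in metres and radians):
On the way, in this order (a step that is already met when the one before it is completed fails the run):
1. one weight lies in the slot while the two others are still outside the gate ((((x of weight_big in the frame of tray between 0.0635 and 0.155 m and y of weight_big in the frame of tray between -0.012 and 0.012 m and z of weight_big in the frame of tray below 0.008 m) and x of each of weight_mid, weight_small in the frame of tray below 0.032 m) or (x of each of weight_big, weight_small in the frame of tray below 0.032 m and (x of weight_mid in the frame of tray between 0.062 and 0.155 m and y of weight_mid in the frame of tray between -0.012 and 0.012 m and z of weight_mid in the frame of tray below 0.008 m)) or (x of each of weight_big, weight_mid in the frame of tray below 0.032 m and (x of weight_small in the frame of tray between 0.0605 and 0.155 m and y of weight_small in the frame of tray between -0.012 and 0.012 m and z of weight_small in the frame of tray below 0.008 m)))), for 0.2 s.
2. two weights lie in the slot while the third is still outside the gate ((((x of weight_big in the frame of tray between 0.0635 and 0.155 m and y of weight_big in the frame of tray between -0.012 and 0.012 m and z of weight_big in the frame of tray below 0.008 m) and (x of weight_mid in the frame of tray between 0.062 and 0.155 m and y of weight_mid in the frame of tray between -0.012 and 0.012 m and z of weight_mid in the frame of tray below 0.008 m) and x of weight_small in the frame of tray below 0.032 m) or ((x of weight_big in the frame of tray between 0.0635 and 0.155 m and y of weight_big in the frame of tray between -0.012 and 0.012 m and z of weight_big in the frame of tray below 0.008 m) and x of weight_mid in the frame of tray below 0.032 m and (x of weight_small in the frame of tray between 0.0605 and 0.155 m and y of weight_small in the frame of tray between -0.012 and 0.012 m and z of weight_small in the frame of tray below 0.008 m)) or (x of weight_big in the frame of tray below 0.032 m and (x of weight_mid in the frame of tray between 0.062 and 0.155 m and y of weight_mid in the frame of tray between -0.012 and 0.012 m and z of weight_mid in the frame of tray below 0.008 m) and (x of weight_small in the frame of tray between 0.0605 and 0.155 m and y of weight_small in the frame of tray between -0.012 and 0.012 m and z of weight_small in the frame of tray below 0.008 m)))), for 0.2 s.
3. all three weights lie in the slot, the gate still open (((x of weight_big in the frame of tray between 0.0635 and 0.155 m and y of weight_big in the frame of tray between -0.012 and 0.012 m and z of weight_big in the frame of tray below 0.008 m) and (x of weight_mid in the frame of tray between 0.062 and 0.155 m and y of weight_mid in the frame of tray between -0.012 and 0.012 m and z of weight_mid in the frame of tray below 0.008 m) and (x of weight_small in the frame of tray between 0.0605 and 0.155 m and y of weight_small in the frame of tray between -0.012 and 0.012 m and z of weight_small in the frame of tray below 0.008 m)) and value of joint gate above 0.03 m), for 0.2 s.
At the end, for the whole second after the job is handed in: all three weights lie flat and at rest in the storage slot behind the gate, the gate is shut to within 4 mm, and the bobbin, the cap and the clip are within 15 mm of where they lay (x of weight_big in the frame of tray between 0.0635 and 0.155 m and y of weight_big in the frame of tray between -0.012 and 0.012 m and z of each of weight_big, weight_mid, weight_small in the frame of tray below 0.008 m and x of weight_mid in the frame of tray between 0.062 and 0.155 m and y of weight_mid in the frame of tray between -0.012 and 0.012 m and x of weight_small in the frame of tray between 0.0605 and 0.155 m and y of weight_small in the frame of tray between -0.012 and 0.012 m and linear speed of each of weight_big, weight_mid, weight_small below 0.02 m/s and value of joint gate below 0.004 m and distance of each of spool, cap, clip from where it was at the start of the episode below 0.015 m); the robot touches nothing.
It fails at once if a weight was lifted or tipped off the tray floor (more than 7 mm up or 30 degrees) (z of any of weight_big, weight_mid, weight_small in the frame of tray above 0.01 m or angle between any of weight_big, weight_mid, weight_small's own z axis and vertical above 0.52 rad).
It fails at once if the bobbin, the cap or the clip was pushed or carried more than 15 mm from where it lay (distance of any of spool, cap, clip from where it was at the start of the episode above 0.015 m).
It also fails if it takes over 58 s, if anything falls off the work surface, if the arm or the gripper's body presses on something with over 40 N, if the wrist force passes 120 N, or if a joint passes its speed limit or range.

## Working session

There is one attempt and no reset: what is moved stays moved. The work goes in short steps, Python scripts to look and compute and a tool call to move; the robot and the scene stay as the last step left them, time stands still between calls to the robot, and variables do not carry over. Pictures are saved under pics/ and viewed, about 8 in all and at most 12, crops included, and the job is handed in when it is done.

Besides the shell and the picture viewer there is one more tool, called after "Emit:" by a JSON object that holds its "method" and its "body", one argument or row to a line. play_rows: Moves the arm, as the interface text tells. Its arguments: {"type":"object","properties":{"motion":{"type":"array"},"fingers":{"type":"number"},"squeeze":{"type":"number"}},"required":["motion"]}

```bash
mkdir -p pics; ls; cat > h.py <<'E'
import numpy as np, cv2
from rig import ctrl
from scipy.spatial.transform import Rotation as Ro
def cal(n,s=None):
    c=ctrl.get_calibration(n);K=np.array(c["K"]);k1=c["k1"]
    if "R" in c: R=np.array(c["R"]);t=np.array(c["t"])
    else:
        s=s or ctrl.sense();q=s["ee_rot"];T=np.eye(4);T[:3,:3]=Ro.from_quat([q[1],q[2],q[3],q[0]]).as_matrix();T[:3,3]=s["eef_pos"]
        M=np.linalg.inv(T@np.array(c["tool_from_camera"]));R=M[:3,:3];t=M[:3,3]
    return K,k1,R,t
def proj(n,X,C=None):
    K,k1,R,t=C or cal(n);p=np.atleast_2d(X)@R.T+t;u=p[:,:2]/p[:,2:];u=u*(1+k1*(u**2).sum(1,keepdims=True))
    return u*[K[0,0],K[1,1]]+[K[0,2],K[1,2]]
def ray(px,C):
    K,k1,R,t=C;d=(np.array(px,float)-[K[0,2],K[1,2]])/[K[0,0],K[1,1]];u=d.copy()
    for _ in range(20): u=d/(1+k1*(u@u))
    return -R.T@t, R.T@np.array([u[0],u[1],1])
def atz(px,z,C):
    o,d=ray(px,C);return o+d*(z-o[2])/d[2]
def two(p1,C1,p2,C2):
    o1,d1=ray(p1,C1);o2,d2=ray(p2,C2);A=np.stack([d1,-d2],1);s=np.linalg.lstsq(A,o2-o1,rcond=None)[0]
    a=o1+s[0]*d1;b=o2+s[1]*d2;return (a+b)/2,np.linalg.norm(a-b)
def save(n,f):
    im=ctrl.capture(n);cv2.imwrite(f,im[:,:,::-1]);return im
E
python3 - <<'E'
from h import *
import json
s=ctrl.sense();print(s["eef_pos"],s["ee_rot"],s["time_s"])
ims=[save(n,f"pics/{n}0.png") for n in("top","side","wrist")]
D={}
for n in("top","side","wrist"):
    C=cal(n);print(n,-C[2].T@C[3])
    for k in["weight_big","weight_mid","weight_small","spool","cap","clip","gate_knob","tray"]:
        r=ctrl.spot_in(n,k);print(n,k,[(np.round(np.array(x["position"])*[512,384]).tolist(),round(x["p"],2),np.round(atz(np.array(x["position"])*[512,384],10,C)[:2]).tolist()) for x in r[:4]])
cv2.imwrite("pics/t.png",cv2.resize(ims[0][:,:,::-1],(768,576)))
E
```

```text
pics
[201.29501494 484.57900218 230.73116808] [ 2.45079058e-04  8.31783786e-01  5.55099342e-01 -6.27786755e-04] 0.0
top [453.23747114   2.75276228 931.1824528 ]
top weight_big [([227.0, 194.0], 0.61, [569.0, 59.0])]
top weight_mid [([243.0, 186.0], 0.7, [588.0, 26.0]), ([250.0, 252.0], 0.66, [445.0, 5.0]), ([334.0, 213.0], 0.63, [535.0, -174.0]), ([305.0, 253.0], 0.57, [446.0, -113.0])]
top weight_small [([277.0, 153.0], 0.18, [663.0, -49.0])]
top spool [([256.0, 208.0], 0.47, [541.0, -6.0])]
top cap [([231.0, 157.0], 0.5, [653.0, 52.0])]
top clip [([278.0, 153.0], 0.67, [664.0, -51.0])]
top gate_knob []
top tray [([246.0, 187.0], 0.57, [586.0, 18.0])]
side [ 236.24660267 -726.52149117  382.93864304]
side weight_big []
side weight_mid [([208.0, 244.0], 0.74, [449.0, -115.0]), ([181.0, 216.0], 0.74, [441.0, -6.0]), ([282.0, 252.0], 0.71, [539.0, -183.0]), ([322.0, 243.0], 0.7, [607.0, -184.0])]
side weight_small [([278.0, 197.0], 0.56, [627.0, -7.0])]
side spool [([237.0, 207.0], 0.83, [542.0, -15.0])]
side cap []
side clip [([313.0, 203.0], 0.73, [669.0, -59.0])]
side gate_knob [([194.0, 189.0], 0.64, [498.0, 93.0]), ([264.0, 203.0], 0.59, [592.0, -19.0])]
side tray [([259.0, 203.0], 0.82, [583.0, -15.0])]
wrist [132.85066532 512.24253306 374.86434265]
wrist weight_big []
wrist weight_mid []
wrist weight_small []
wrist spool []
wrist cap []
wrist clip []
wrist gate_knob []
wrist tray []
```

View pics/t.png

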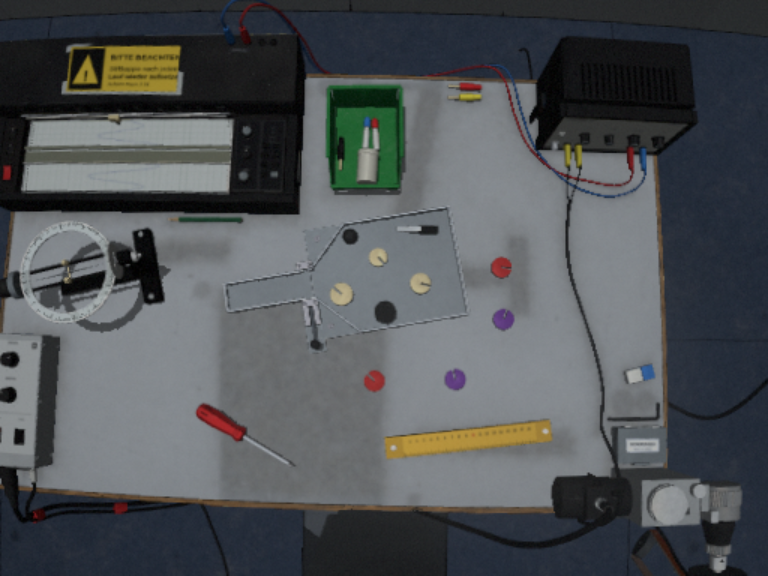

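View pics/wrist0.png

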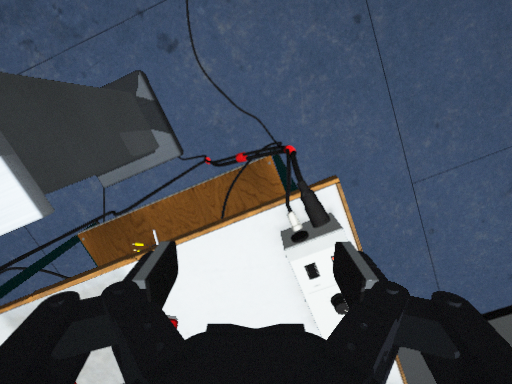

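The tray shows brass discs at (378,257), (341,294) and (420,284) in the enlarged top view. The purple and red discs lie outside the tray and are the look-alikes. I'll go above the tray with the tool's y along the tray's x and take a close look.

Emit:
{"method": "play_rows", "body": {
  "motion": [
    [[0,0,0],[0,0,6.7]],
    [[0,0,0],[0,0,6.7]],
    [[0,0,0],[0,0,6.7]],
    [[0,0,0],[0,0,6.7]],
    [[0,0,0],[0,0,6.7]],
    [[0,0,0],[0,0,6.7]],
    [[0,0,0],[0,0,6.7]],
    [[0,0,0],[0,0,6.7]],
    [[0,0,0],[0,0,6.7]]
  ],
  "fingers": 12
}}

```text
time_s: 2.1
eef_pos: [201.5, 484.8, 231.3]
ee_rot: [-0.0, 0.998, 0.059, 0.0]
force: [0.3, 0.3, -0.1]
grip_width: 0.137
```

Emit:
{"method": "play_rows", "body": {
  "motion": [
    [[19,35,-2],[0,0,0]],
    [[19,35,-2],[0,0,0]],
    [[19,35,-2],[0,0,0]],
    [[19,35,-2],[0,0,0]],
    [[19,35,-2],[0,0,0]],
    [[19,35,-2],[0,0,0]],
    [[19,35,-2],[0,0,0]],
    [[19,35,-2],[0,0,0]],
    [[19,35,-2],[0,0,0]],
    [[19,35,-2],[0,0,0]],
    [[19,35,-2],[0,0,0]],
    [[19,35,-2],[0,0,0]],
    [[19,35,-2],[0,0,0]],
    [[19,35,-2],[0,0,0]],
    [[19,35,-2],[0,0,0]],
    [[0,0,0],[0,0,0]]
  ]
}}

```text
time_s: 3.43
eef_pos: [552.0, -6.0, 260.6]
ee_rot: [0.001, 0.998, 0.06, 0.0]
force: [-0.5, 0.2, -0.2]
grip_width: 0.14
```

```bash
python3 - <<'E'
from h import *
import json
s=ctrl.sense();print(s["eef_pos"],s["ee_rot"],s["time_s"],s["grip_width"],s["joints"],s["force"])
save("wrist","pics/w1.png");C=cal("wrist",s);print(-C[2].T@C[3])
json.dump({"eef_pos":list(s["eef_pos"]),"ee_rot":list(s["ee_rot"])},open("s1.json","w"))
for k in["weight_big","weight_mid","weight_small","spool","cap","clip","gate_knob"]:
    r=ctrl.spot_in("wrist",k);print(k,[(np.round(np.array(x["position"])*[512,384]).tolist(),round(x["p"],2),np.round(atz(np.array(x["position"])*[512,384],12,C)[:2]).tolist()) for x in r[:4]])
E
```

```text
[552.04318881  -6.02418584 260.6301278 ] [7.28629229e-04 9.98215436e-01 5.97107843e-02 1.84153311e-04] 3.4333 0.1396387896149702 [-2.22548021e-01  3.53959230e-01  1.36450836e+00 -1.31140275e-03
  1.42236553e+00 -3.41847255e-01] [-0.52533966  0.18149041 -0.21228189]
[543.74106187  67.32269154 404.07424769]
weight_big [([272.0, 122.0], 0.87, [570.0, 55.0])]
weight_mid [([274.0, 200.0], 0.78, [589.0, -60.0]), ([184.0, 220.0], 0.77, [452.0, -110.0]), ([291.0, 138.0], 0.58, [600.0, 37.0]), ([185.0, 144.0], 0.53, [449.0, 11.0])]
weight_small [([304.0, 161.0], 0.67, [624.0, 6.0])]
spool [([249.0, 164.0], 0.89, [543.0, -8.0])]
cap [([331.0, 135.0], 0.76, [657.0, 49.0])]
clip [([324.0, 206.0], 0.64, [668.0, -60.0])]
gate_knob [([273.0, 124.0], 0.66, [572.0, 53.0]), ([235.0, 90.0], 0.65, [513.0, 91.0])]
```

View pics/w1.png

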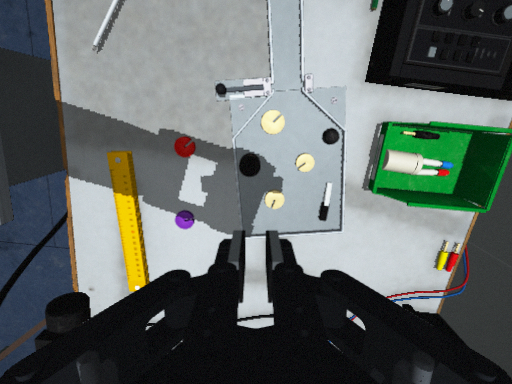

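The wrist view shows the big weight at (272,122), small at (304,161) and mid at (274,200), with the knob at about (221,90). The spool is at (249,164), the cap at (331,135) and the clip at (325,205). The size order matches the networks. Next I'll fit the tray pose from the corners in both views and check it with an overlay.

```bash
cat > fit.py <<'E'
from h import *
import json
from scipy.optimize import least_squares
s=json.load(open("s1.json"));CW=cal("wrist",s);CT=cal("top");CS=cal("side")
def T2W(p,P):  # tray->world ; y tray toward robot
    a=p[2];ex=np.array([np.cos(a),np.sin(a)]);ey=np.array([-ex[1],ex[0]])
    P=np.atleast_2d(P);return np.c_[p[:2]+P[:,:1]*ex+P[:,1:2]*ey,P[:,2]]
W=[((344,130),(-20,-80,13)),((234,137),(-20,80,13)),((342,231),(-178,-80,13)),((301,94),(38,-20,13)),((271,94),(38,20,13))]
Tt=[((449,208),(-178,-80,13)),((467,314),(-178,80,13)),((224,285),(166,-20,13)),((229,311),(166,20,13)),((345,225),(-20,-80,13)),((359,332),(-20,80,13))]
def res(p):
    return np.concatenate([(proj(0,T2W(p,[q for _,q in W]),CW)-[u for u,_ in W]).ravel(),(proj(0,T2W(p,[q for _,q in Tt]),CT)-np.array([u for u,_ in Tt])/1.5).ravel()])
if __name__=="__main__":
    f=least_squares(res,[590,90,1.7],loss="soft_l1");p=f.x;print(p,np.round(res(p).reshape(-1,2),1).tolist())
    json.dump(list(p),open("tray.json","w"))
    out=[]
    L=[[(-177,-79),(-20,-79),(38,-19),(165,-19),(165,19),(38,19),(-20,79),(-177,79),(-177,-79)]]
    for fn,C in(("w1",CW),("top0",CT)):
        im=cv2.imread(f"pics/{fn}.png")
        # rectify to tray plane z=13: u=(x+190)*2, v=(y+100)*... 
        u,v=np.meshgrid(np.arange(0,770),np.arange(0,290));X=np.c_[u.ravel()/2-195,v.ravel()/1.6-85,np.full(u.size,13.)] 
        m=proj(0,T2W(p,X),C).astype(np.float32).reshape(290,770,2)
        r=cv2.remap(im,m[...,0],m[...,1],cv2.INTER_CUBIC)
        for l in L: cv2.polylines(r,[np.array([((x+195)*2,(y+85)*1.6) for x,y in l],int)],False,(0,255,0),1)
        out.append(r)
    cv2.imwrite("pics/rect.png",np.vstack(out))
    Rw=lambda xyz:(lambda d:[d@[np.cos(p[2]),np.sin(p[2])],d@[-np.sin(p[2]),np.cos(p[2])]])(np.array(xyz[:2])-p[:2])
    for n,z,w,t in(("big",13,(272,122),(227,194)),("mid",11,(274,200),(280,189)),("small",11,(304,161),(252,171.5)),("spool",24,(249,164),(256,208)),("cap",16,(331,135),(231,157)),("clip",12,(324,206),(278,153))):
        print(n,np.round(Rw(atz(w,z,CW))),np.round(Rw(atz(t,z,CT))),np.round(two(w,CW,t,CT)[0]))
    print("knob",two((235,90),CW,(316/1.5,344/1.5),CT),np.round(Rw(atz((221,90),30,CW))),np.round(Rw(atz((316/1.5,344/1.5),30,CT))))
E
python3 fit.py
```

```text
[589.38669982  61.65810437   1.75690024] [[-1.0, -0.1], [-2.6, 0.6], [-2.0, -0.2], [-0.7, -4.5], [0.0, -2.4], [0.4, -1.6], [1.6, -1.5], [0.8, -1.6], [-0.2, -1.0], [-0.5, -1.7], [1.7, -1.5]]
big [-2. 21.] [ 1. 20.] [567.  57.  40.]
mid [-119.   23.] [-115.   27.] [585. -56.  23.]
small [-61. -24.] [-61. -21.] [622.   6.  14.]
spool [-58.  57.] [-56.  61.] [542.  -6.  20.]
cap [-26. -62.] [-20. -59.] [641.  50.  63.]
clip [-134.  -54.] [-124.  -52.] [656. -48.  49.]
knob (array([ 500.1050444 ,  104.5000491 , -147.57244322]), np.float64(6.352847345326984)) [43. 86.] [46. 91.]
```

View pics/rect.png

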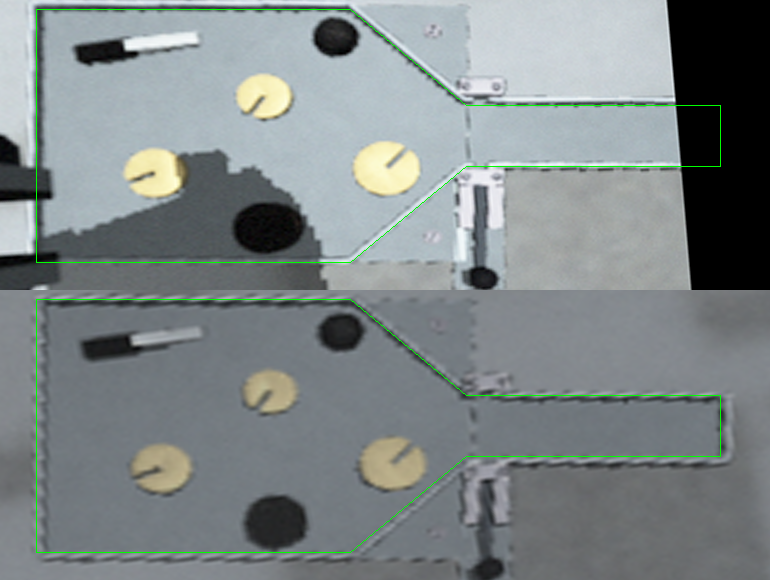

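The overlay fits the tray to within about 2 mm. Averaged over the two views, the weights in tray coordinates are big (-0.5,21.5), small (-61.5,-23.5) and mid (-116,24.5), with the spool at (-58,58). The big weight goes first, pushed with a two-finger notch facing along -tool y.

```bash
cat > plan.py <<'E'
from h import *
import json,sys
p=json.load(open("tray.json"));a=p[2];ex=np.array([np.cos(a),np.sin(a)]);ey=np.array([-ex[1],ex[0]])
def tray(w): d=np.array(w[:2])-p[:2];return np.array([d@ex,d@ey])
def world(t): return np.array(p[:2])+t[0]*ex+t[1]*ey
def state():
    s=ctrl.sense();q=s["ee_rot"];M=Ro.from_quat([q[1],q[2],q[3],q[0]]).as_matrix()
    return s,np.array(s["eef_pos"]),np.degrees(np.arctan2(M[1,0],M[0,0]))
def plan(wps):
    """wps: (x,y,z,theta,nrows) in tray frame; prints per-segment tool row"""
    s,P,yaw=state();print("t",round(s["time_s"],2),"tray",tray(P).round(1),"z",P[2].round(1),"theta",round(yaw-np.degrees(a)+90,1),"F",np.round(s["force"],1))
    for x,y,z,th,n in wps:
        G=np.r_[world((x,y)),z];yg=np.degrees(a)-90+th;dr=-(yg-yaw)/n;d=(G-P)/n
        y0=np.radians(yaw);tx=np.array([np.cos(y0),np.sin(y0),0]);ty=np.array([np.sin(y0),-np.cos(y0),0])
        if abs(dr)<.05: print(n,"x",[round(d@tx,1),round(d@ty,1),round(-d[2],1)],round(dr,1))
        else:
            for i in range(n):
                yy=np.radians(yaw-dr*i);print("1 x",[round(d@[np.cos(yy),np.sin(yy),0],1),round(d@[np.sin(yy),-np.cos(yy),0],1),round(-d[2],1)],round(dr,1))
        P,yaw=G,yg
E
python3 - <<'E'
from plan import *
plan([(-31,38,120,-35,6),(-31,38,30,-35,3),(-31,38,6,-35,2),(-31+38*.82,38-38*.57,6,-35,4),(-31+28*.82,38-28*.57,6,-35,1),(-31+28*.82,38-28*.57,40,-35,2),(-30,1,40,0,5)])
E
```

```text
t 3.83 tray [-52.9  50.9] z 261.6 theta -3.4 F [0.2 0.1 0.6]
1 x [np.float64(1.9), np.float64(-3.8), np.float64(23.6)] 5.3
1 x [np.float64(1.6), np.float64(-3.9), np.float64(23.6)] 5.3
1 x [np.float64(1.2), np.float64(-4.1), np.float64(23.6)] 5.3
1 x [np.float64(0.8), np.float64(-4.2), np.float64(23.6)] 5.3
1 x [np.float64(0.4), np.float64(-4.2), np.float64(23.6)] 5.3
1 x [np.float64(0.1), np.float64(-4.2), np.float64(23.6)] 5.3
3 x [np.float64(0.0), np.float64(0.0), np.float64(30.0)] -0.0
2 x [np.float64(0.0), np.float64(0.0), np.float64(12.0)] -0.0
4 x [np.float64(-0.0), np.float64(-9.5), np.float64(-0.0)] -0.0
1 x [np.float64(0.0), np.float64(10.0), np.float64(-0.0)] -0.0
2 x [np.float64(0.0), np.float64(0.0), np.float64(-17.0)] -0.0
1 x [np.float64(6.0), np.float64(1.2), np.float64(-0.0)] -7.0
1 x [np.float64(5.8), np.float64(1.9), np.float64(-0.0)] -7.0
1 x [np.float64(5.5), np.float64(2.6), np.float64(-0.0)] -7.0
1 x [np.float64(5.1), np.float64(3.2), np.float64(-0.0)] -7.0
1 x [np.float64(4.7), np.float64(3.8), np.float64(-0.0)] -7.0
```

Emit:
{"method": "play_rows", "body": {
  "motion": [
    [[1.9,-3.8,23.6],[0,0,5.3]],
    [[1.6,-3.9,23.6],[0,0,5.3]],
    [[1.2,-4.1,23.6],[0,0,5.3]],
    [[0.8,-4.2,23.6],[0,0,5.3]],
    [[0.4,-4.2,23.6],[0,0,5.3]],
    [[0.1,-4.2,23.6],[0,0,5.3]],
    [[0,0,30],[0,0,0]],
    [[0,0,30],[0,0,0]],
    [[0,0,30],[0,0,0]],
    [[0,0,0],[0,0,0]]
  ]
}}

```text
time_s: 4.67
eef_pos: [554.9, 24.2, 25.0]
ee_rot: [0.0, 0.977, -0.213, -0.005]
force: [-0.3, 0.1, -0.8]
grip_width: 0.141
```

```bash
cat > look.py <<'E'
from plan import *
def look(f,names=("weight_big","weight_mid","weight_small","spool","cap","clip"),n="wrist"):
    s,P,yaw=state();im=save(n,f);C=cal(n,s if n=="wrist" else None)
    print("t",round(s["time_s"],2),"tray",tray(P).round(1),"z",P[2].round(1),"theta",round(yaw-np.degrees(a)+90,1),"F",np.round(s["force"],1),"grip",round(s["grip_width"],3))
    for k in names:
        z={"weight_big":13,"spool":27,"cap":18,"clip":14,"gate_knob":30}.get(k,11)
        print(k,[(np.round(np.array(x["position"])*[512,384]).tolist(),round(x["p"],2),np.round(tray(atz(np.array(x["position"])*[512,384],z,C)),1).tolist()) for x in ctrl.spot_in(n,k)[:3]])
if __name__=="__main__": look(sys.argv[1],*( [sys.argv[2].split(",")] if len(sys.argv)>2 else []))
E
python3 look.py pics/w2.png
```

```text
t 4.67 tray [-30.4  40.8] z 25.0 theta -35.3 F [-0.3  0.1 -0.8] grip 0.141
weight_big [([256.0, 181.0], 0.8, [-3.1, 19.4])]
weight_mid [([127.0, 174.0], 0.68, [44.9, 81.0]), ([354.0, 316.0], 0.67, [-126.0, 20.0])]
weight_small [([368.0, 214.0], 0.75, [-62.1, -25.1])]
spool []
cap [([398.0, 129.0], 0.89, [-23.3, -61.6]), ([314.0, 163.0], 0.22, [-12.6, -14.5])]
clip [([455.0, 264.0], 0.57, [-123.8, -54.6])]
```

View pics/w2.png

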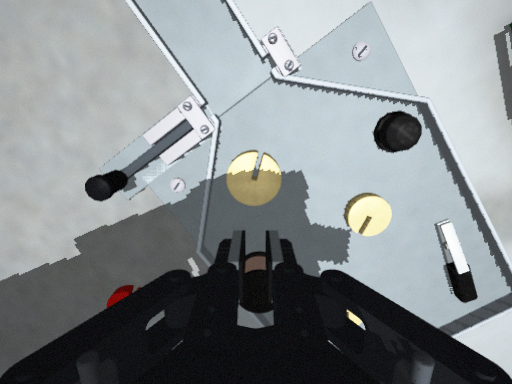

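The tips stand behind the big weight (256,178), and the copper bobbin shows between the fingers at about (258,252–310). I'll check clearances before going down.

```bash
python3 - <<'E'
from plan import *
s,P,yaw=state();C=cal("wrist",s);print(P.round(1),s["dq"])
th=np.radians(-35);h=np.array([np.cos(th),np.sin(th)]);l=np.array([-h[1],h[0]])
T=tray(P)
for n,px,z in(("spool front top",(258,252),27),("big near edge",(254,206),13),("big far",(254,151),13),("bigL",(227,179),13),("bigR",(281,179),13),("tipL",(238,232),25),("tipR",(273,232),25)):
    t=tray(atz(px,z,C));print(n,t.round(1),"along",round((t-T)@h,1),"lat",round((t-T)@l,1))
E
```

```text
[559.   23.2  31.4] [-1.59751574e-03  7.91973041e-03  5.42211281e-03  2.07601352e-04
 -1.18465070e-03 -2.03765601e-05]
spool front top [-41.6  39.8] along -9.3 lat -3.1
big near edge [-19.5  27.1] along 16.1 lat -0.8
big far [9.3 6.6] along 51.4 lat -1.1
bigL [ 4.8 30.5] along 34.1 lat 15.9
bigR [-14.7   3. ] along 33.9 lat -17.8
tipL [-24.2  42.5] along 3.5 lat 9.1
tipR [-36.6  24.9] along 3.3 lat -12.4
```

```bash
python3 - <<'E'
from plan import *
q=np.array([0,.977,-.213,-.005]);s={"eef_pos":[554.9,24.2,25.0],"ee_rot":q/np.linalg.norm(q)};C=cal("wrist",s)
th=np.radians(-35);h=np.array([np.cos(th),np.sin(th)]);l=np.array([-h[1],h[0]])
_,P,_=state();T=tray(P);print(T,P)
for n,px,z in(("spool front top",(258,252),27),("big near edge",(254,206),13),("big far",(254,151),13),("bigL",(227,179),13),("bigR",(281,179),13),("tipL",(238,232),25),("tipR",(273,232),25)):
    t=tray(atz(px,z,C));print(n,t.round(1),"along",round((t-T)@h,1),"lat",round((t-T)@l,1))
plan([(-27,37,6,-35,3),(-27+33*.82,37-33*.57,6,-35,4),(-27+23*.82,37-23*.57,6,-35,1),(-27+23*.82,37-23*.57,40,-35,2),(-25,1,40,0,5)])
E
```

```text
[-32.21301171  37.01725598] [558.96905757  23.15196975  31.38865927]
spool front top [-36.9  41.6] along -6.4 lat 1.1
big near edge [-15.8  29.8] along 17.6 lat 3.5
big far [11.9 10.1] along 51.6 lat 3.3
bigL [ 7.6 33.1] along 34.9 lat 19.6
bigR [-11.1   6.6] along 34.8 lat -12.8
tipL [-20.2  44.3] along 5.7 lat 12.8
tipR [-32.   27.4] along 5.7 lat -7.8
t 5.02 tray [-32.2  37. ] z 31.4 theta -35.3 F [ 0.3 -0.4  0.1]
1 x [np.float64(-1.0), np.float64(-1.4), np.float64(8.5)] -0.1
1 x [np.float64(-1.0), np.float64(-1.4), np.float64(8.5)] -0.1
1 x [np.float64(-1.0), np.float64(-1.4), np.float64(8.5)] -0.1
4 x [np.float64(-0.0), np.float64(-8.2), np.float64(-0.0)] -0.0
1 x [np.float64(0.0), np.float64(10.0), np.float64(-0.0)] -0.0
2 x [np.float64(0.0), np.float64(0.0), np.float64(-17.0)] -0.0
1 x [np.float64(5.7), np.float64(0.1), np.float64(-0.0)] -7.0
1 x [np.float64(5.6), np.float64(0.8), np.float64(-0.0)] -7.0
1 x [np.float64(5.5), np.float64(1.5), np.float64(-0.0)] -7.0
1 x [np.float64(5.3), np.float64(2.2), np.float64(-0.0)] -7.0
1 x [np.float64(5.0), np.float64(2.8), np.float64(-0.0)] -7.0
```

Emit:
{"method": "play_rows", "body": {
  "motion": [
    [[-1,-1.4,8.5],[0,0,0]],
    [[-1,-1.4,8.5],[0,0,0]],
    [[-1,-1.4,8],[0,0,0]],
    [[0,0,0],[0,0,0]],
    [[0,0,0],[0,0,0]]
  ]
}}

```text
time_s: 5.43
eef_pos: [556.8, 28.5, 3.8]
ee_rot: [0.0, 0.977, -0.213, -0.001]
force: [-0.4, 0.6, 0.2]
grip_width: 0.144
```

Emit:
{"method": "play_rows", "body": {
  "motion": [
    [[0,-8,0],[0,0,0]],
    [[0,-8,0],[0,0,0]],
    [[0,-8,0],[0,0,0]],
    [[0,-8,0],[0,0,0]],
    [[0,0,0],[0,0,0]],
    [[0,0,0],[0,0,0]]
  ]
}}

```text
time_s: 5.93
eef_pos: [570.6, 58.0, 4.6]
ee_rot: [0.0, 0.977, -0.213, 0.0]
force: [0.1, -0.1, -0.5]
grip_width: 0.141
```

```bash
python3 look.py pics/w3.png
```

```text
t 5.93 tray [-0.1 19.1] z 4.6 theta -35.3 F [ 0.1 -0.1 -0.5] grip 0.141
weight_big [([255.0, 204.0], 0.72, [21.1, 2.4])]
weight_mid []
weight_small [([378.0, 279.0], 0.76, [-60.5, -29.7])]
spool [([255.0, 323.0], 0.5, [-32.4, 40.3])]
cap [([404.0, 203.0], 0.64, [-21.5, -61.7])]
clip [([462.0, 321.0], 0.63, [-114.1, -57.4])]
```

View pics/w3.png

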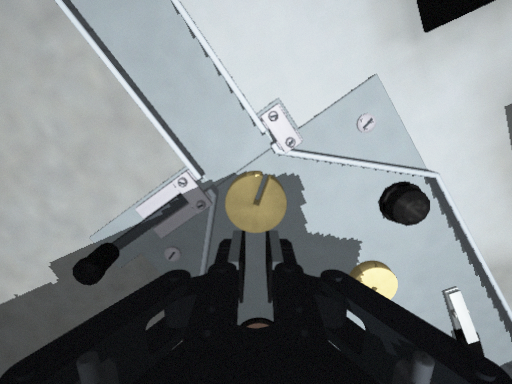

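```bash
python3 - <<'E'
from plan import *
plan([(-8,25,5,-35,1),(-8,25,40,-35,2),(-15,2.5,40,0,5),(-15,2.5,5.5,0,3),(20,0.5,5.5,0,4),(45,.5,5.5,0,4)])
E
```

```text
t 6.28 tray [-1.  19.4] z 4.7 theta -35.3 F [ 0.7  0.1 -0.7]
1 x [np.float64(-0.5), np.float64(9.0), np.float64(-0.3)] -0.3
2 x [np.float64(0.0), np.float64(0.0), np.float64(-17.5)] -0.0
1 x [np.float64(4.5), np.float64(-1.4), np.float64(-0.0)] -7.0
1 x [np.float64(4.6), np.float64(-0.9), np.float64(-0.0)] -7.0
1 x [np.float64(4.7), np.float64(-0.3), np.float64(-0.0)] -7.0
1 x [np.float64(4.7), np.float64(0.3), np.float64(-0.0)] -7.0
1 x [np.float64(4.6), np.float64(0.8), np.float64(-0.0)] -7.0
3 x [np.float64(0.0), np.float64(0.0), np.float64(11.5)] -0.0
4 x [np.float64(0.5), np.float64(-8.8), np.float64(-0.0)] -0.0
4 x [np.float64(0.0), np.float64(-6.3), np.float64(-0.0)] -0.0
```

Emit:
{"method": "play_rows", "body": {
  "motion": [
    [[0,9,0],[0,0,0]],
    [[0,0,-17.5],[0,0,0]],
    [[0,0,-17.5],[0,0,0]],
    [[4.5,-1.4,0],[0,0,-7.05]],
    [[4.6,-0.9,0],[0,0,-7.05]],
    [[4.7,-0.3,0],[0,0,-7.05]],
    [[4.7,0.3,0],[0,0,-7.05]],
    [[4.6,0.8,0],[0,0,-7.05]],
    [[0,0,11.5],[0,0,0]],
    [[0,0,11.5],[0,0,0]],
    [[0,0,11],[0,0,0]],
    [[0,0,0],[0,0,0]],
    [[0,0,0],[0,0,0]]
  ]
}}

```text
time_s: 7.37
eef_pos: [589.2, 46.3, 4.3]
ee_rot: [-0.0, 0.996, 0.091, -0.001]
force: [0.4, 0.5, 0.2]
grip_width: 0.14
```

```bash
python3 look.py pics/w4.png weight_big;python3 -c "
from plan import *
plan([(20,0.5,5.5,0,4),(45,.5,5.5,0,4)])"
```

```text
t 7.37 tray [-15.1   3. ] z 4.3 theta -0.2 F [0.4 0.5 0.2] grip 0.14
weight_big [([257.0, 186.0], 0.7, [21.5, 1.1])]
t 7.47 tray [-15.1   2.7] z 4.8 theta -0.2 F [-0.4  1.1 -0.5]
4 x [np.float64(0.5), np.float64(-8.8), np.float64(-0.2)] -0.0
4 x [np.float64(0.0), np.float64(-6.3), np.float64(-0.0)] -0.0
```

Emit:
{"method": "play_rows", "body": {
  "motion": [
    [[1,-8.8,0],[0,0,0]],
    [[0.5,-8.8,0],[0,0,0]],
    [[0.3,-8.8,0],[0,0,0]],
    [[0.2,-8.8,0],[0,0,0]],
    [[0,-6.3,0],[0,0,0]],
    [[0,-6.3,0],[0,0,0]],
    [[0,-6.3,0],[0,0,0]],
    [[0,-6.3,0],[0,0,0]],
    [[0,0,0],[0,0,0]],
    [[0,0,0],[0,0,0]]
  ]
}}

```text
time_s: 8.3
eef_pos: [581.3, 106.9, 6.1]
ee_rot: [-0.0, 0.996, 0.092, 0.001]
force: [3.3, 4.6, 2.4]
grip_width: 0.14
```

```bash
python3 look.py pics/w5.png;python3 -c "
from plan import *
plan([(30,0.5,5,0,2),(30,.5,60,0,3),(-93,-36,60,15,5),(-93,-36,8,15,3)])"
```

```text
t 8.3 tray [46.  -0.5] z 6.1 theta -0.1 F [3.3 4.6 2.4] grip 0.14
weight_big [([256.0, 206.0], 0.75, [70.6, -1.3])]
weight_mid [([25.0, 334.0], 0.56, [-16.9, 146.7]), ([251.0, 165.0], 0.16, [92.9, 1.1])]
weight_small []
spool [([103.0, 250.0], 0.31, [51.9, 77.0])]
cap []
clip []
t 8.65 tray [45.7 -0.4] z 6.0 theta -0.1 F [2.6 4.7 2.1]
1 x [np.float64(-0.4), np.float64(7.9), np.float64(0.5)] -0.1
1 x [np.float64(-0.5), np.float64(7.9), np.float64(0.5)] -0.1
3 x [np.float64(0.0), np.float64(0.0), np.float64(-18.3)] -0.0
1 x [np.float64(7.3), np.float64(24.6), np.float64(-0.0)] -3.0
1 x [np.float64(6.0), np.float64(24.9), np.float64(-0.0)] -3.0
1 x [np.float64(4.7), np.float64(25.2), np.float64(-0.0)] -3.0
1 x [np.float64(3.4), np.float64(25.4), np.float64(-0.0)] -3.0
1 x [np.float64(2.0), np.float64(25.6), np.float64(-0.0)] -3.0
3 x [np.float64(0.0), np.float64(0.0), np.float64(17.3)] -0.0
```

View pics/w5.png

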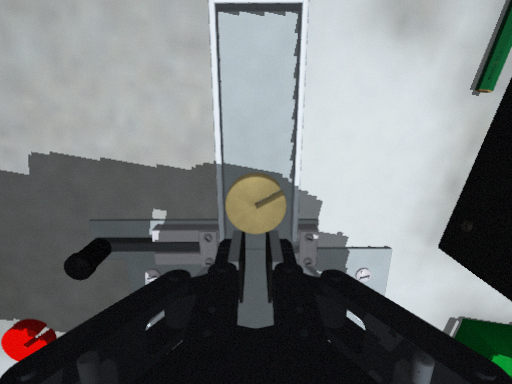

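The big weight is in the slot at about x=71 mm, with the fingers inside the gate and the knob at (85,262). The small one is next.

Emit:
{"method": "play_rows", "body": {
  "motion": [
    [[0,8,0],[0,0,0]],
    [[0,8,0],[0,0,0]],
    [[0,0,-18],[0,0,0]],
    [[0,0,-18],[0,0,0]],
    [[0,0,-18],[0,0,0]],
    [[6.7,24.2,0],[0,0,-3.4]],
    [[5.2,24.4,0],[0,0,-3.4]],
    [[3.9,24.8,0],[0,0,-3.4]],
    [[2.6,25,0],[0,0,-3.4]],
    [[1.4,25.2,0],[0,0,-3.4]],
    [[0,0,8],[0,0,0]],
    [[0,0,8],[0,0,0]],
    [[0,0,0],[0,0,0]],
    [[0,0,0],[0,0,0]],
    [[0,0,0],[0,0,0]]
  ]
}}

```text
time_s: 9.9
eef_pos: [639.6, -21.1, 43.7]
ee_rot: [-0.0, 0.971, 0.239, -0.0]
force: [-0.0, -0.3, 0.1]
grip_width: 0.14
```

```bash
python3 look.py pics/w6.png;python3 -c "
from plan import *
plan([(-90,-33.5,5.5,17,3)])"
```

```text
t 9.9 tray [-90.6 -34. ] z 43.7 theta 17.0 F [-0.  -0.3  0.1] grip 0.14
weight_big []
weight_mid [([56.0, 323.0], 0.7, [-223.6, 93.8]), ([172.0, 230.0], 0.61, [-115.5, 20.8]), ([9.0, 44.0], 0.6, [-26.6, 136.3])]
weight_small [([255.0, 181.0], 0.56, [-63.3, -25.5])]
spool [([127.0, 138.0], 0.85, [-56.9, 55.5])]
cap [([326.0, 147.0], 0.9, [-27.6, -61.6])]
clip [([258.0, 286.0], 0.79, [-140.4, -51.7])]
t 10.25 tray [-91.4 -34.2] z 43.9 theta 16.9 F [-0.1  0.1  0.6]
3 x [np.float64(-0.1), np.float64(-0.5), np.float64(12.8)] -0.0
```

View pics/w6.png

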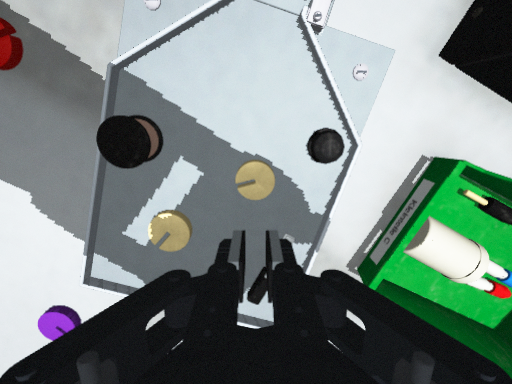

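```bash
python3 -c "
from plan import *
s,P,y=state();C=cal('wrist',s);th=np.radians(17);h=np.array([np.cos(th),np.sin(th)]);l=np.array([-h[1],h[0]])
for px in((288,236),(300,242),(258,303),(250,300),(268,270)):
    t=tray(atz(px,10,C));d=t-tray(P);print(px,t.round(),d@h,d@l)
"
python3 - <<'E'
import cv2
im=cv2.imread('pics/w6.png')[200:330,190:330];cv2.imwrite('pics/c6.png',cv2.resize(im,None,fx=4,fy=4,interpolation=cv2.INTER_CUBIC))
E
```

```text
(288, 236) [-97. -61.] -13.510817642308362 -24.031198687764014
(300, 242) [-99. -71.] -18.38721936439981 -33.04373056184384
(258, 303) [-160.  -57.] -72.13090173566715 -2.162771778458558
(250, 300) [-159.  -50.] -69.27726650332112 4.18649008075271
(268, 270) [-129.  -56.] -42.03148732744405 -9.749886251051977
```

View pics/c6.png

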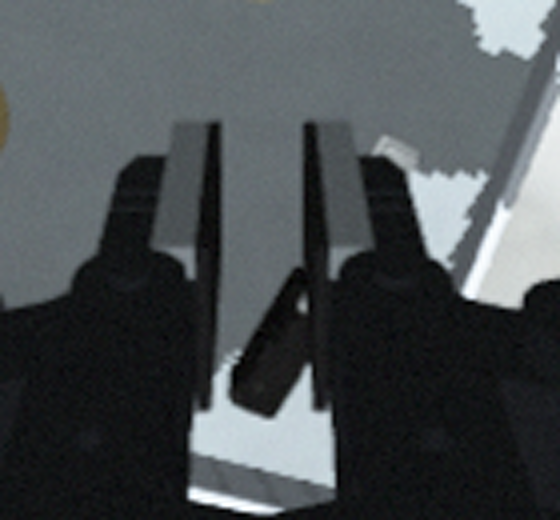

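The clip's white end sits at about (-97,-61), clear of the right finger by around 8 mm. I'll descend and push the small weight.

Emit:
{"method": "play_rows", "body": {
  "motion": [
    [[0,0,13],[0,0,0]],
    [[0,0,13],[0,0,0]],
    [[0,0,12.5],[0,0,0]],
    [[0,0,0],[0,0,0]],
    [[0,0,0],[0,0,0]],
    [[0,-6,0],[0,0,0]],
    [[0,-8,0],[0,0,0]],
    [[0,-8,0],[0,0,0]],
    [[0,-8,0],[0,0,0]],
    [[0,-8,0],[0,0,0]],
    [[0,-8,0],[0,0,0]],
    [[0,-8,0],[0,0,0]],
    [[0,-8,0],[0,0,0]],
    [[0,-8,0],[0,0,0]],
    [[0,-6,0],[0,0,0]],
    [[0,-5,0],[0,0,0]],
    [[0,0,0],[0,0,0]],
    [[0,0,0],[0,0,0]]
  ]
}}

```text
time_s: 11.75
eef_pos: [602.4, 49.9, 5.3]
ee_rot: [0.0, 0.971, 0.239, 0.0]
force: [-0.1, -0.0, 0.5]
grip_width: 0.14
```

```bash
python3 look.py pics/w7.png;python3 -c "
from plan import *
plan([(-22,-13,5,17,1),(-22,-13,40,17,2),(-22,-1,40,0,4),(-22,-1,5.5,0,3)])"
```

```text
t 11.75 tray [-13.9 -10.6] z 5.3 theta 16.9 F [-0.1 -0.   0.5] grip 0.14
weight_big [([288.0, 89.0], 0.68, [70.7, -1.3])]
weight_mid [([288.0, 90.0], 0.72, [70.5, -1.4]), ([4.0, 188.0], 0.39, [-19.9, 127.7])]
weight_small [([255.0, 213.0], 0.91, [5.4, -4.7])]
spool [([118.0, 279.0], 0.79, [-45.6, 55.3])]
cap [([329.0, 269.0], 0.66, [-12.1, -53.6]), ([253.0, 209.0], 0.27, [9.4, -2.3])]
clip []
t 12.1 tray [-14.2 -10.6] z 5.2 theta 16.9 F [-0.9 -0.  -0.9]
1 x [np.float64(0.0), np.float64(8.1), np.float64(0.2)] -0.1
2 x [np.float64(0.0), np.float64(0.0), np.float64(-17.5)] -0.0
1 x [np.float64(-2.9), np.float64(-0.9), np.float64(-0.0)] 4.2
1 x [np.float64(-2.9), np.float64(-0.7), np.float64(-0.0)] 4.2
1 x [np.float64(-3.0), np.float64(-0.4), np.float64(-0.0)] 4.2
1 x [np.float64(-3.0), np.float64(-0.2), np.float64(-0.0)] 4.2
3 x [np.float64(0.0), np.float64(0.0), np.float64(11.5)] -0.0
```

Emit:
{"method": "play_rows", "body": {
  "motion": [
    [[0,8,0],[0,0,0]],
    [[0,0,-17.5],[0,0,0]],
    [[0,0,-17.5],[0,0,0]],
    [[-2.3,-0.7,0],[0,0,4.25]],
    [[-2.3,-0.5,0],[0,0,4.25]],
    [[-2.3,-0.3,0],[0,0,4.25]],
    [[-2.3,-0.1,0],[0,0,4.25]],
    [[0,0,11.5],[0,0,0]],
    [[0,0,11.5],[0,0,0]],
    [[0,0,11.5],[0,0,0]],
    [[0,0,0],[0,0,0]],
    [[0,0,0],[0,0,0]]
  ]
}}

```text
time_s: 13.1
eef_pos: [596.6, 40.8, 4.2]
ee_rot: [-0.0, 0.996, 0.093, -0.001]
force: [0.4, -0.3, -0.6]
grip_width: 0.138
```

```bash
python3 look.py pics/w8.png weight_small,weight_big,cap;python3 -c "
from plan import *
plan([(20,0,5.5,0,5),(52,.5,5.5,0,5)])"
```

```text
t 13.1 tray [-21.9  -3.2] z 4.2 theta 0.0 F [ 0.4 -0.3 -0.6] grip 0.138
weight_small [([256.0, 196.0], 0.57, [8.1, -4.2])]
weight_big [([250.0, 71.0], 0.92, [69.6, -1.6])]
cap [([358.0, 253.0], 0.66, [-22.0, -59.8])]
t 13.3 tray [-21.8  -3.4] z 5.1 theta -0.0 F [0.9 0.7 0.5]
5 x [np.float64(-0.7), np.float64(-8.4), np.float64(-0.1)] -0.0
5 x [np.float64(-0.1), np.float64(-6.4), np.float64(-0.0)] -0.0
```

View pics/w8.png

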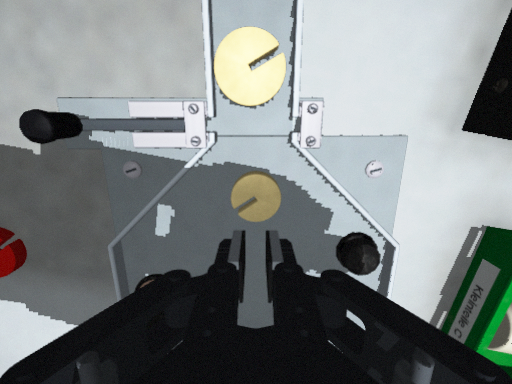

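Small is centred ahead of the tips at (256,197) and big is in the slot. The cap is untouched. I'll push it in.

Emit:
{"method": "play_rows", "body": {
  "motion": [
    [[-0.4,-8.4,0],[0,0,0]],
    [[-0.7,-8.4,0],[0,0,0]],
    [[-0.7,-8.4,0],[0,0,0]],
    [[-0.7,-8.4,0],[0,0,0]],
    [[-0.5,-8.4,0],[0,0,0]],
    [[-0.1,-6.4,0],[0,0,0]],
    [[-0.1,-6.4,0],[0,0,0]],
    [[-0.1,-6.4,0],[0,0,0]],
    [[-0.1,-6.4,0],[0,0,0]],
    [[0,-6.4,0],[0,0,0]],
    [[0,0,0],[0,0,0]],
    [[0,0,0],[0,0,0]]
  ]
}}

```text
time_s: 14.3
eef_pos: [580.2, 113.7, 5.9]
ee_rot: [-0.0, 0.996, 0.092, 0.0]
force: [2.2, 2.8, 1.5]
grip_width: 0.143
```

```bash
python3 look.py pics/w9.png weight_small,weight_big;python3 -c "
from plan import *
plan([(36,0.5,5,0,2),(36,.5,60,0,3),(-150,36,60,-18,7),(-150,36,40,-18,1)])"
```

```text
t 14.3 tray [52.8 -0.6] z 5.9 theta -0.1 F [2.2 2.8 1.5] grip 0.143
weight_small [([257.0, 209.0], 0.65, [74.8, -2.3])]
weight_big [([253.0, 155.0], 0.88, [105.4, -0.1])]
t 14.45 tray [52.3 -0.6] z 5.9 theta -0.1 F [3.3 3.5 1.8]
1 x [np.float64(-0.5), np.float64(8.2), np.float64(0.4)] -0.1
1 x [np.float64(-0.5), np.float64(8.2), np.float64(0.4)] -0.1
3 x [np.float64(0.0), np.float64(0.0), np.float64(-18.3)] -0.0
1 x [np.float64(-5.1), np.float64(26.6), np.float64(-0.0)] 2.6
1 x [np.float64(-3.9), np.float64(26.8), np.float64(-0.0)] 2.6
1 x [np.float64(-2.7), np.float64(26.9), np.float64(-0.0)] 2.6
1 x [np.float64(-1.5), np.float64(27.0), np.float64(-0.0)] 2.6
1 x [np.float64(-0.2), np.float64(27.0), np.float64(-0.0)] 2.6
1 x [np.float64(1.0), np.float64(27.0), np.float64(-0.0)] 2.6
1 x [np.float64(2.2), np.float64(27.0), np.float64(-0.0)] 2.6
1 x [np.float64(0.0), np.float64(0.0), np.float64(20.0)] -0.0
```

Emit:
{"method": "play_rows", "body": {
  "motion": [
    [[0,8,0],[0,0,0]],
    [[0,8,0],[0,0,0]],
    [[0,0,-18],[0,0,0]],
    [[0,0,-18],[0,0,0]],
    [[0,0,-18],[0,0,0]],
    [[-5,26,0],[0,0,2.6]],
    [[-3.7,26.3,0],[0,0,2.6]],
    [[-2.5,26.4,0],[0,0,2.6]],
    [[-1.2,26.5,0],[0,0,2.6]],
    [[0,26.5,0],[0,0,2.6]],
    [[1.3,26.5,0],[0,0,2.6]],
    [[2.5,26.5,0],[0,0,2.6]],
    [[0,0,15],[0,0,0]],
    [[0,0,0],[0,0,0]],
    [[0,0,0],[0,0,0]],
    [[0,0,0],[0,0,0]]
  ]
}}

```text
time_s: 15.78
eef_pos: [583.0, -87.9, 44.9]
ee_rot: [-0.0, 0.998, -0.066, -0.0]
force: [0.4, 0.0, 0.6]
grip_width: 0.145
```

```bash
python3 look.py pics/w10.png;python3 -c "
from plan import *
plan([(-147,33,5.5,-18,4)])"
```

```text
t 15.78 tray [-145.8   33.9] z 44.9 theta -18.2 F [0.4 0.  0.6] grip 0.145
weight_big [([259.0, 178.0], 0.59, [-118.0, 20.6])]
weight_mid [([89.0, 263.0], 0.77, [-141.0, 162.9]), ([26.0, 106.0], 0.67, [-28.0, 145.7]), ([257.0, 177.0], 0.66, [-117.0, 21.9])]
weight_small []
spool [([170.0, 107.0], 0.73, [-58.2, 55.7])]
cap [([345.0, 4.0], 0.67, [-38.3, -54.0])]
clip [([375.0, 159.0], 0.77, [-128.6, -55.4])]
t 16.13 tray [-146.2   33.7] z 44.9 theta -18.2 F [0.3 0.3 0.1]
1 x [np.float64(0.2), np.float64(0.1), np.float64(9.9)] -0.1
1 x [np.float64(0.2), np.float64(0.1), np.float64(9.9)] -0.1
1 x [np.float64(0.2), np.float64(0.1), np.float64(9.9)] -0.1
1 x [np.float64(0.2), np.float64(0.1), np.float64(9.9)] -0.1
```

View pics/w10.png

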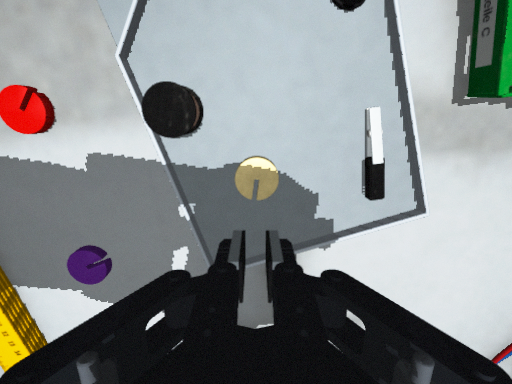

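Emit:
{"method": "play_rows", "body": {
  "motion": [
    [[1,0,10],[0,0,0]],
    [[1,0,10],[0,0,0]],
    [[0,0,10],[0,0,0]],
    [[0,0,9],[0,0,0]],
    [[0,0,0],[0,0,0]],
    [[0,0,0],[0,0,0]],
    [[0,-7,0],[0,0,0]],
    [[0,-8,0],[0,0,0]],
    [[0,-9,0],[0,0,0]],
    [[0,-9,0],[0,0,0]],
    [[0,-9,0],[0,0,0]],
    [[0,-9,0],[0,0,0]],
    [[0,-9,0],[0,0,0]],
    [[0,-9,0],[0,0,0]],
    [[0,-8,0],[0,0,0]],
    [[0,0,0],[0,0,0]],
    [[0,0,0],[0,0,0]]
  ]
}}

```text
time_s: 17.55
eef_pos: [595.5, -12.0, 5.7]
ee_rot: [0.0, 0.998, -0.066, 0.0]
force: [0.3, 0.1, -0.2]
grip_width: 0.14
```

```bash
python3 look.py pics/w11.png weight_mid,spool;python3 -c "
from plan import *
plan([(-81,9,5,-18,1),(-81,9,40,-18,2),(-83,1,40,0,4),(-83,1,5.5,0,3)])"
```

```text
t 17.55 tray [-73.6   7.6] z 5.7 theta -18.2 F [ 0.3  0.1 -0.2] grip 0.14
weight_mid [([259.0, 202.0], 0.81, [-49.4, -3.6]), ([14.0, 242.0], 0.58, [-28.5, 136.4])]
spool [([158.0, 251.0], 0.87, [-53.0, 52.3])]
t 17.7 tray [-74.3   7.8] z 5.7 theta -18.3 F [ 0.4 -0.1 -0. ]
1 x [np.float64(1.0), np.float64(6.7), np.float64(0.7)] -0.3
2 x [np.float64(0.0), np.float64(0.0), np.float64(-17.5)] -0.0
1 x [np.float64(2.1), np.float64(-0.1), np.float64(-0.0)] -4.5
1 x [np.float64(2.1), np.float64(0.0), np.float64(-0.0)] -4.5
1 x [np.float64(2.1), np.float64(0.2), np.float64(-0.0)] -4.5
1 x [np.float64(2.0), np.float64(0.3), np.float64(-0.0)] -4.5
3 x [np.float64(0.0), np.float64(0.0), np.float64(11.5)] -0.0
```

Emit:
{"method": "play_rows", "body": {
  "motion": [
    [[0,8,0],[0,0,0]],
    [[0,0,-17.5],[0,0,0]],
    [[0,0,-17.5],[0,0,0]],
    [[3.3,-0.3,0],[0,0,-4.9]],
    [[3.3,0,0],[0,0,-4.9]],
    [[3.3,0.3,0],[0,0,-4.9]],
    [[3.3,0.6,0],[0,0,-4.9]],
    [[0,0,11.5],[0,0,0]],
    [[0,0,11.5],[0,0,0]],
    [[0,0,11.5],[0,0,0]],
    [[0,0,0],[0,0,0]],
    [[0,0,0],[0,0,0]]
  ]
}}

```text
time_s: 18.7
eef_pos: [607.0, -21.1, 4.7]
ee_rot: [-0.0, 0.995, 0.104, -0.001]
force: [0.7, -0.0, -0.1]
grip_width: 0.139
```

```bash
python3 look.py pics/w12.png weight_mid,weight_small;python3 -c "
from plan import *
plan([(-5,-1.5,5.5,1.5,8),(-5,-1.5,5.5,0,1),(20,0,5.5,0,3),(52,.5,5.5,0,5)])"
```

```text
t 18.7 tray [-84.5  -2. ] z 4.7 theta 1.2 F [ 0.7 -0.  -0.1] grip 0.139
weight_mid [([254.0, 186.0], 0.82, [-49.1, -1.2]), ([5.0, 317.0], 0.82, [-136.9, 152.2])]
weight_small []
t 18.85 tray [-84.6  -2.3] z 5.6 theta 1.3 F [-1.   0.7  0.1]
8 x [np.float64(0.1), np.float64(-9.9), np.float64(0.0)] -0.0
1 x [np.float64(0.0), np.float64(0.0), np.float64(-0.0)] 1.5
3 x [np.float64(-0.5), np.float64(-8.3), np.float64(-0.0)] -0.0
5 x [np.float64(-0.1), np.float64(-6.4), np.float64(-0.0)] -0.0
```

Push in two stages: first to just before the gate, then a check.

Emit:
{"method": "play_rows", "body": {
  "motion": [
    [[0,-9.9,0],[0,0,0]],
    [[0,-9.9,0],[0,0,0]],
    [[0,-9.9,0],[0,0,0]],
    [[0,-9.9,0],[0,0,0]],
    [[0,-9.9,0],[0,0,0]],
    [[0,-9.9,0],[0,0,0]],
    [[0,-9.9,0],[0,0,0]],
    [[0,-8,0],[0,0,1.2]],
    [[0,0,0],[0,0,0]],
    [[0,0,0],[0,0,0]]
  ]
}}

```text
time_s: 19.68
eef_pos: [591.5, 55.1, 6.2]
ee_rot: [0.0, 0.996, 0.095, 0.0]
force: [-0.2, -0.9, -0.5]
grip_width: 0.142
```

```bash
python3 look.py pics/w13.png weight_mid,weight_small,weight_big;python3 -c "
from plan import *
plan([(20,0,5.5,0,3),(52,.5,5.5,0,5)])"
```

```text
t 19.68 tray [-6.8 -0.9] z 6.2 theta 0.2 F [-0.2 -0.9 -0.5] grip 0.142
weight_mid [([256.0, 204.0], 0.88, [18.4, -2.0]), ([15.0, 269.0], 0.86, [-23.2, 140.8])]
weight_small [([257.0, 93.0], 0.97, [75.4, -1.9]), ([155.0, 318.0], 0.71, [-58.3, 61.7])]
weight_big [([257.0, 31.0], 0.67, [101.5, -2.0])]
t 19.88 tray [-7.7 -0.9] z 6.2 theta 0.1 F [ 0.6 -0.5 -1.3]
3 x [np.float64(-0.3), np.float64(-9.2), np.float64(0.2)] 0.0
5 x [np.float64(-0.1), np.float64(-6.4), np.float64(-0.0)] -0.0
```

Emit:
{"method": "play_rows", "body": {
  "motion": [
    [[-0.2,-9.2,0.2],[0,0,0]],
    [[-0.2,-9.2,0.2],[0,0,0]],
    [[-0.2,-9.2,0],[0,0,0]],
    [[-0.1,-6.4,0],[0,0,0]],
    [[0,-6.4,0],[0,0,0]],
    [[0,-6.4,0],[0,0,0]],
    [[0,-6.4,0],[0,0,0]],
    [[0,-6.4,0],[0,0,0]],
    [[0,0,0],[0,0,0]],
    [[0,0,0],[0,0,0]],
    [[0,0,0],[0,0,0]]
  ]
}}

```text
time_s: 20.8
eef_pos: [580.1, 113.7, 6.0]
ee_rot: [-0.001, 0.996, 0.094, 0.001]
force: [3.7, 3.5, 1.2]
grip_width: 0.142
```

```bash
python3 look.py pics/w14.png weight_mid,weight_small,weight_big,gate_knob;python3 -c "
from plan import *
plan([(36,0,5.5,0,2),(36,0,70,0,3),(46,122,70,0,4),(46,122,22,0,3),(46,104,22,0,2),(46,56,22,0,8)])"
```

```text
t 20.8 tray [52.9 -0.5] z 6.0 theta 0.1 F [3.7 3.5 1.2] grip 0.142
weight_mid [([26.0, 340.0], 0.91, [-15.2, 147.3]), ([255.0, 206.0], 0.65, [76.7, -0.8])]
weight_small [([257.0, 155.0], 0.79, [104.8, -2.1]), ([245.0, 233.0], 0.61, [60.2, 5.1])]
weight_big [([255.0, 97.0], 0.87, [133.3, -0.8]), ([105.0, 259.0], 0.61, [44.8, 85.6])]
gate_knob [([109.0, 258.0], 0.65, [55.4, 72.8])]
t 21.05 tray [52.8 -0.5] z 6.0 theta 0.1 F [3.8 4.9 1.5]
2 x [np.float64(-0.3), np.float64(8.4), np.float64(0.3)] 0.0
3 x [np.float64(0.0), np.float64(0.0), np.float64(-21.5)] -0.0
4 x [np.float64(-30.5), np.float64(-2.5), np.float64(-0.0)] -0.0
3 x [np.float64(0.0), np.float64(0.0), np.float64(16.0)] -0.0
2 x [np.float64(9.0), np.float64(0.0), np.float64(-0.0)] -0.0
8 x [np.float64(6.0), np.float64(-0.0), np.float64(-0.0)] -0.0
```

View pics/w14.png

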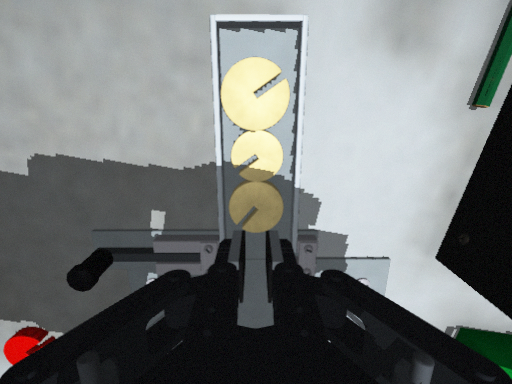

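All three weights are in the slot in single file, at about x=77, 105 and 133. Now I'll back out, shut the fingers and go to the outer side of the knob.

Emit:
{"method": "play_rows", "body": {
  "motion": [
    [[0,8.4,0],[0,0,0]],
    [[0,8.4,0],[0,0,0]],
    [[0,0,-22],[0,0,0]],
    [[0,0,-22],[0,0,0]],
    [[0,0,-21],[0,0,0]],
    [[-30.5,-2.5,0],[0,0,0]],
    [[-30.5,-2.5,0],[0,0,0]],
    [[-30.5,-2.5,0],[0,0,0]],
    [[-30.5,-2.5,0],[0,0,0]],
    [[0,0,0],[0,0,0]],
    [[0,0,0],[0,0,0]]
  ]
}}

```text
time_s: 21.97
eef_pos: [459.8, 83.5, 70.7]
ee_rot: [-0.0, 0.996, 0.094, -0.001]
force: [0.3, -0.2, 0.3]
grip_width: 0.137
```

Emit:
{"method": "play_rows", "body": {
  "motion": [
    [[0,0,16],[0,0,0]],
    [[0,0,16],[0,0,0]],
    [[0,0,16],[0,0,0]],
    [[0,0,0],[0,0,0]],
    [[0,0,0],[0,0,0]]
  ],
  "fingers": 0
}}

```text
time_s: 22.38
eef_pos: [461.4, 83.5, 22.5]
ee_rot: [-0.0, 0.996, 0.094, -0.001]
force: [1.2, 0.9, 0.6]
grip_width: 0.0
```

```bash
python3 look.py pics/w15.png weight_mid,weight_small,gate_knob;python3 -c "
from plan import *
plan([(46,104,22,0,2),(46,56,22,0,8)])"
```

```text
t 22.38 tray [ 45.1 121.7] z 22.5 theta 0.1 F [1.2 0.9 0.6] grip 0.0
weight_mid [([458.0, 189.0], 0.66, [74.5, -0.7])]
weight_small [([465.0, 137.0], 0.97, [104.7, 2.1])]
gate_knob [([326.0, 232.0], 0.78, [54.4, 81.9])]
t 22.58 tray [ 45.1 121.3] z 23.6 theta 0.1 F [0.1 0.1 0.1]
1 x [np.float64(8.6), np.float64(-0.4), np.float64(0.8)] 0.1
1 x [np.float64(8.6), np.float64(-0.5), np.float64(0.8)] 0.1
8 x [np.float64(6.0), np.float64(-0.0), np.float64(-0.0)] -0.0
```

Emit:
{"method": "play_rows", "body": {
  "motion": [
    [[8.6,-0.5,0],[0,0,0]],
    [[8.6,-0.5,0],[0,0,0]],
    [[6,0,0],[0,0,0]],
    [[6,0,0],[0,0,0]],
    [[6,0,0],[0,0,0]],
    [[6,0,0],[0,0,0]],
    [[6,0,0],[0,0,0]],
    [[6,0,0],[0,0,0]],
    [[0,0,0],[0,0,0]],
    [[0,0,0],[0,0,0]]
  ]
}}

```text
time_s: 23.42
eef_pos: [513.4, 94.6, 22.6]
ee_rot: [-0.0, 0.996, 0.094, 0.0]
force: [-0.2, -0.2, -0.8]
grip_width: -0.004
```

```bash
python3 look.py pics/w16.png gate_knob; python3 look.py pics/w16b.png gate_knob
```

```text
t 23.42 tray [46.4 68.6] z 22.6 theta 0.1 F [-0.2 -0.2 -0.8] grip -0.004
gate_knob [([303.0, 234.0], 0.86, [54.5, 41.4])]
t 23.52 tray [46.4 68.9] z 22.6 theta 0.1 F [-0.   0.3  0. ] grip 0.002
gate_knob [([303.0, 235.0], 0.57, [54.0, 41.4])]
```

Emit:
{"method": "play_rows", "body": {
  "motion": [
    [[2,0,0],[0,0,0]],
    [[2,0,0],[0,0,0]],
    [[2,0,0],[0,0,0]],
    [[0,0,0],[0,0,0]],
    [[0,0,0],[0,0,0]]
  ]
}}

```text
time_s: 24.03
eef_pos: [519.3, 95.6, 22.8]
ee_rot: [-0.0, 0.996, 0.094, 0.0]
force: [-1.4, 0.4, -0.6]
grip_width: 0.003
```

Emit:
{"method": "play_rows", "body": {
  "motion": [
    [[1,0,0],[0,0,0]],
    [[1,0,0],[0,0,0]],
    [[0,0,0],[0,0,0]],
    [[0,0,0],[0,0,0]]
  ]
}}

```text
time_s: 24.37
eef_pos: [520.8, 96.0, 22.7]
ee_rot: [-0.0, 0.996, 0.094, -0.0]
force: [-3.4, -0.4, 0.7]
grip_width: -0.002
```

```bash
python3 look.py pics/w17.png gate_knob
```

```text
t 24.37 tray [46.4 61. ] z 22.7 theta 0.1 F [-3.4 -0.4  0.7] grip -0.002
gate_knob [([325.0, 234.0], 0.83, [54.5, 21.5])]
```

Emit:
{"method": "play_rows", "body": {
  "motion": [
    [[1,0,0],[0,0,0]],
    [[1,0,0],[0,0,0]],
    [[0,0,0],[0,0,0]],
    [[0,0,0],[0,0,0]]
  ]
}}

```text
time_s: 24.8
eef_pos: [521.3, 96.2, 22.4]
ee_rot: [-0.0, 0.996, 0.094, -0.002]
force: [-11.3, -2.5, 5.2]
grip_width: 0.001
```

Emit:
{"method": "play_rows", "body": {
  "motion": [
    [[1,0,0],[0,0,0]],
    [[1,0,0],[0,0,0]],
    [[0,0,0],[0,0,0]],
    [[0,0,0],[0,0,0]]
  ]
}}

```text
time_s: 25.13
eef_pos: [521.7, 96.4, 22.3]
ee_rot: [0.0, 0.996, 0.094, -0.005]
force: [-18.5, -5.6, 11.4]
grip_width: 0.003
```

The gate has hit a hard stop. I'll back off, rise and verify.

Emit:
{"method": "play_rows", "body": {
  "motion": [
    [[-10,0,0],[0,0,0]],
    [[-20,0,0],[0,0,0]],
    [[-20,0,0],[0,0,0]],
    [[0,0,-30],[0,0,0]],
    [[0,0,-40],[0,0,0]],
    [[0,0,-40],[0,0,0]],
    [[0,20,-40],[0,0,0]],
    [[0,30,-30],[0,0,0]],
    [[0,30,0],[0,0,0]],
    [[0,20,0],[0,0,0]],
    [[0,0,0],[0,0,0]],
    [[0,0,0],[0,0,0]],
    [[0,0,0],[0,0,0]]
  ]
}}

```text
time_s: 26.22
eef_pos: [494.3, -8.5, 199.5]
ee_rot: [-0.0, 0.996, 0.094, 0.0]
force: [-0.7, 0.1, 0.0]
grip_width: -0.001
```

```bash
cat > chk.py <<'E'
from look import *
N=("weight_big","weight_mid","weight_small","spool","cap","clip","gate_knob")
look("pics/w18.png",N);look("pics/top2.png",N,"top")
A=cv2.imread("pics/w18.png");s,_,_=state();C=cal("wrist",s);r=[]
# dark-pixel profile along the gate line, tray x=46, z=12 (tongue top), and knob top z=35
g=cv2.cvtColor(A,cv2.COLOR_BGR2GRAY)
def val(x,y,z):
    u=proj(0,np.r_[world((x,y)),z],C)[0];return int(cv2.getRectSubPix(g,(1,1),(float(u[0]),float(u[1])))[0,0])
print("y: tongue z12 / knob z33");print([(y,val(46,y,12),val(46,y,33)) for y in range(-24,104,4)])
print("lane x profile y=0 z11",[(x,val(x,0,11)) for x in range(34,80,2)])
E
python3 chk.py
```

```text
t 26.22 tray [-51.3 106.4] z 199.5 theta 0.1 F [-0.7  0.1  0. ] grip -0.001
weight_big [([377.0, 229.0], 0.25, [-128.5, -58.8])]
weight_mid [([350.0, 63.0], 0.86, [74.8, -1.5]), ([219.0, 151.0], 0.79, [-24.2, 150.0]), ([210.0, 236.0], 0.58, [-140.4, 167.5])]
weight_small [([354.0, 34.0], 0.95, [103.5, -1.9])]
spool [([296.0, 180.0], 0.83, [-57.5, 55.9]), ([374.0, 229.0], 0.46, [-123.0, -48.6])]
cap [([390.0, 153.0], 0.88, [-25.3, -58.3])]
clip [([340.0, 156.0], 0.74, [-30.0, 1.3]), ([375.0, 228.0], 0.71, [-126.5, -55.6])]
gate_knob [([330.0, 88.0], 0.75, [47.2, 24.5])]
t 26.62 tray [-51.6 106.5] z 199.5 theta 0.2 F [ 0.6 -0.5 -0.9] grip -0.004
weight_big [([166.0, 196.0], 0.53, [134.1, 3.2])]
weight_mid [([334.0, 180.0], 0.6, [-235.9, 26.4]), ([334.0, 213.0], 0.49, [-221.1, 98.1])]
weight_small []
spool [([260.0, 165.0], 0.53, [-79.0, -29.6])]
cap [([236.0, 155.0], 0.46, [-31.5, -62.3])]
clip [([278.0, 154.0], 0.54, [-123.6, -48.6])]
gate_knob [([259.0, 165.0], 0.68, [-77.6, -30.1])]
y: tongue z12 / knob z33
[(-24, 78, 214), (-20, 88, 222), (-16, 86, 75), (-12, 87, 77), (-8, 88, 126), (-4, 90, 126), (0, 89, 125), (4, 91, 126), (8, 91, 125), (12, 91, 129), (16, 93, 126), (20, 146, 130), (24, 229, 96), (28, 232, 226), (32, 23, 231), (36, 39, 25), (40, 34, 37), (44, 17, 33), (48, 31, 13), (52, 123, 56), (56, 171, 75), (60, 178, 83), (64, 184, 181), (68, 184, 185), (72, 184, 184), (76, 184, 184), (80, 184, 184), (84, 182, 180), (88, 184, 180), (92, 186, 184), (96, 188, 190), (100, 169, 160)]
lane x profile y=0 z11 [(34, 185), (36, 183), (38, 161), (40, 148), (42, 66), (44, 89), (46, 89), (48, 136), (50, 178), (52, 179), (54, 177), (56, 181), (58, 176), (60, 143), (62, 232), (64, 237), (66, 241), (68, 243), (70, 233), (72, 129), (74, 68), (76, 159), (78, 233)]
```

```bash
python3 -c "
from rig import ctrl
print(ctrl.finish_job())"
```

```text
the job is handed in; nothing more can be done
None
```

All three weights are in the storage slot, the gate is shut behind them, and the job was handed in at about 27 s. I swept them in one at a time with the fingertips (big, small, then mid), each inside before the next reached the gate.

**Weights:** the last wrist views put them in single file at about x = 75, 104 and 133 mm, near y = 0. The final wrist look after shutting the gate found mid and small. It did not show big, which the top camera put at x = 134, y = 3 mm.

**Gate:** I pushed the knob until it hit a hard stop at about 22 N, then backed away. Image brightness along the gate shows the tongue right across the lane and the knob at y ≈ 43 mm, against the 44 mm expected when shut.

**Bystanders:** the bobbin, cap and clip are within about 4 mm of where they lay, which is within measurement noise. The fingers were clear of everything at hand-in.

**Checks that disagreed:**
- The networks gave the knob position up to 20 mm off and mislabelled a few other things, so I relied on the brightness check.
- The last picture I tried to view was refused by the 12-picture limit, so the gate closing and the final state were checked from numbers only.
- Single-view heights from the two cameras did not triangulate well. I used the tray fit, good to about 2 mm, and the stated heights instead.

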